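# Hold the loupe over two hardness blocks in turn

### The job

The two polished hardness blocks in the sectioned tray are to be compared under the loupe. Pick up the loupe, carry it over the tray's walls and hold it still for about two seconds, upright and centred, roughly a centimetre above the face of the square block; then carry it across the divider and finish the same way above the round block, still holding it there. The loupe and gripper must never touch the blocks or hit the tray, and the micrometer and the turned part stay where they are.

Things in the scene. Friction and masses are not known exactly. Their poses are not given: they have to be found in the camera images.
- loupe: Black eye loupe, 46 mm tall, standing on its narrower end on the bench beside the turned part, left of the tray. Round about its own z: the upper third is a collar 43 mm across, the body below is narrower. Origin at the centre of its underside, z up. About 0.06 kg. Best taken by the collar from above, pads about 38 mm above the underside.
- tray: Sheet-metal inspection tray, fixed to the bench, 170 (its x) x 320 (its y) mm, walls 50 mm high and 4 mm thick with a rolled rim; a wall of the same height across the middle (at y = 0) makes two compartments of about 162 x 154 mm, centred at y = +79 and -79 mm. A wire handle sticks out 20 mm at each y end. Origin at the centre of its underside; the lined inner floor is 6 mm above it.
- round_block: Round polished steel hardness block, 63 mm across, 10 mm thick, lying loose in one compartment of the tray, either one. Origin at the centre of its underside, 6 mm above the bench.
- round_block_top (a point): Centre of the round block's upper face (16 mm above the bench), z up.
- square_block: Square polished steel hardness block, 50 x 50 mm, 10 mm thick, lying loose in the other compartment. Origin at the centre of its underside, 6 mm above the bench.
- square_block_top (a point): Centre of the square block's upper face (16 mm above the bench), z up.
- turned_part: Bystander: bright stepped turned steel part, 42 mm across, 44 mm tall, standing beside the loupe (either may be the farther to the left; at least 90 mm between their centres). Origin at the centre of its underside.
- micrometer: Bystander: micrometer, 49 x 141 x 16 mm, lying loose on the bench behind the loupe. Origin at the centre of its underside.
Mind the look-alikes: they are no part of the job. Leave any blue look-alike of the round_block alone.

How it is judged:
By the outcome, as a careful person would: the job done as asked, in the order asked, and still so for the second after the job is handed in, while the arm keeps its last pose, push and grip.
It also fails if it takes over 48 s, if anything falls off the work surface, if the arm or the gripper's body presses on something with over 40 N, if the wrist force passes 120 N, or if a joint passes its speed limit or range.

### The arm

A 6-joint arm with a two-finger parallel gripper is mounted at the origin on a cart in front of the work surface, level with it; the furniture and walls round the work are solid. World frame = base frame: x ahead of the robot, y to its left, z up, the work surface at z = 0. Lengths are in m, angles in degrees, forces in N, time in s.
With the tool pointing down it reaches from about 0.4 to 0.925 m from the base axis. Payload 3.4 kg.
Tool frame: the origin (TCP) lies midway between the tips of the shut fingers; the grasp point (between the pads) lies 19 mm behind it; y points along the fingers, z is the direction in which the jaws open and shut, and the axes are right-handed (so a half turn about y gives the same grasp; the last joint's range is limited). The gripper opens to 85 mm and grips with 20 to 120 N. Pads are 22 mm wide; open, the fingers measure 114 mm over their backs; the gripper's body (76 mm by 85 mm) begins 54 mm behind the grasp point. The pads swing forward as they close: fully open they stand 13 mm farther back than shut.
Start: joints at [71.763, 17.578, 86.31, -0, 76.112, -4.211], TCP at [0.139, 0.558, 0.231] pointing down, gripper open.
Joint ranges: [-179.03, 179.03], [-60, 130.46], [8.19, 133.38], [-81.62, 261.62], [5.75, 156.47], [-153.77, 153.77]. Speed limits (degrees/s): [147.25, 147.25, 180, 180, 180, 180].

### API

Orientations are given as a 3x3 rotation matrix whose columns are the frame's x, y, z axes.
In Python, from cell import robot, grab_frame, order, find_in gives the robot as it stands.
- The arm moves only by the shell command python3 -m crank 'ROWS'. ROWS is JSON, one flat list of numbers, 7 for each row, row after row: the shift along the tool's x, y, z in mm, then the turn, a rotation vector about the tool's x, y, z in rad, then the finger opening in mm, from 0 to 85.4. In form: [dx, dy, dz, ax, ay, az, hand, dx, dy, dz, ax, ay, az, hand, ...]. A call has exactly 8 rows; each row shifts and turns the commanded pose from where the row before left it, along the tool's axes as they then stand; what a row does not reach is not made up. A row lasts 1/8 s, in which the tool goes at most 62.5 mm and 10.7 degrees, less where a joint would pass 70% of its speed; a pose out of reach is approached as far as the arm can. A call is refused whole if a number of a shift passes 62.5 or a number of a turn 0.188, either way. A call with a gripper value outside its range is refused whole. The fingers move at their own pace and stop on an object; the grip force is fixed at half the most. Time passes only in rows, so rows that do not move let the fingers close, or fill a call up. It gives the time, the measured TCP pose, the force and the opening at its end, in the units of the state.
- robot.sense(): the state, without advancing time (a new reading comes with each control period).
- grab_frame(name): name is "scene" or "top" or "wrist"; returns a dict with "img" (400x640x3 uint8, blue, green, red), "intrinsics" (3x3 intrinsics, pixels), "rvec" (rotation vector, rad) and "tvec" (3), from world to camera coordinates, as OpenCV has them. Camera axes: x right, y down, z forward; pixel columns grow to the right and rows downward; lengths in m; the calibration is good to about 2 mm. A picture is of the moment at which its call begins. There is no depth.
- order.finish_job(): hands the job in, once; it reports no verdict.
Trained networks look in a picture, given as the dict that the camera call returned (one of the last four; its "shot" number tells which), for a name from the list of things; names that differ only in an ending like _2 or _b are one class to them, and where a whole thing is asked for, a point or a joint stands for the part that bears it (a point fixed in the world has none). Each returns a list of dicts, best first, with "conf" (0 to 1); they miss things now and then, are a little off and sometimes report something else, mostly with a low value. They report only what shows in the picture. A call takes as long as a camera call. They do not tell look-alikes from the thing itself.
- find_in(picture, query): "xy" ([column, row] in pixels, amid what is visible of it).
The state is a dict: "clock": time; "q": joint angles; "joint_vel": joint speeds; "effort": joint torques, N m; "tool_pos": TCP position; "tool_rot": TCP orientation; "wrist_force": force on the tool from outside, world axes, zero at the start; "ft_torque": the same for the moment, N m; "opening": finger opening in m.
Only numpy, scipy, OpenCV 4.12 (cv2) and the standard library are available. Lean on these libraries where they do the work, as an engineer would, in place of code of your own. Each camera call takes 0.05 s, during which the arm holds its last target. There are 200 camera calls.

## Working session

There is one attempt and no reset: what is moved stays moved. The work goes in short steps, Python scripts to look and compute and a shell command to move; the robot and the scene stay as the last step left them, time stands still between calls to the robot, and variables do not carry over. Pictures are saved under pics/ and viewed, about 8 in all and at most 12, crops included, and the job is handed in when it is done.

```bash
mkdir -p pics; ls
cat > h.py <<'E'
import numpy as np, cv2
from cell import robot, grab_frame, order, find_in
def ray(p,uv,z):
    R=cv2.Rodrigues(np.array(p["rvec"],float))[0]; t=np.array(p["tvec"],float).ravel(); K=np.array(p["intrinsics"],float)
    d=R.T@np.linalg.inv(K)@np.array([uv[0],uv[1],1.]); c=-R.T@t
    return c+d*(z-c[2])/d[2]
def proj(p,X):
    return cv2.projectPoints(np.array([X],float),np.array(p["rvec"],float),np.array(p["tvec"],float),np.array(p["intrinsics"],float),None)[0].ravel()
E
python3 - <<'E'
from h import *
s=robot.sense(); print(s["clock"],s["tool_pos"],np.round(s["tool_rot"],3).tolist(),s["opening"])
hz=dict(loupe=.046,turned_part=.044,round_block=.016,square_block=.016,micrometer=.016,tray=.05)
ims=[]
for n in("top","scene"):
    p=grab_frame(n); ims.append(p["img"])
    cv2.imwrite(f"pics/{n}0.png",p["img"])
    R=cv2.Rodrigues(np.array(p["rvec"],float))[0]; print(n,"cam",-R.T@np.array(p["tvec"]).ravel())
    for k,z in hz.items():
        for f in find_in(p,k)[:3]: print(n,k,round(f["conf"],2),np.round(f["xy"]),np.round(ray(p,f["xy"],z/2 if z>.02 else z),3))
E
```

```text
pics
0.0 [0.13914922 0.55718583 0.23038903] [[0.97, -0.001, 0.242], [-0.242, -0.002, 0.97], [-0.0, -1.0, -0.002]] 0.08511453537144419
top cam [ 0.36274946 -0.07014696  1.12056476]
top loupe 0.52 [230. 232.] [0.452 0.167 0.023]
top turned_part 0.61 [174. 235.] [0.442 0.324 0.022]
top round_block 0.95 [427. 189.] [ 0.58  -0.389  0.016]
top round_block 0.71 [369. 197.] [ 0.554 -0.223  0.016]
top round_block 0.64 [456. 163.] [ 0.657 -0.479  0.016]
top square_block 0.65 [313. 204.] [ 0.532 -0.063  0.016]
top micrometer 0.61 [226. 179.] [0.604 0.186 0.016]
top micrometer 0.23 [314. 204.] [ 0.532 -0.065  0.016]
scene cam [ 0.06466633 -0.9229135   1.17172621]
scene loupe 0.7 [270. 166.] [0.437 0.175 0.023]
scene round_block 0.75 [449. 301.] [ 0.655 -0.48   0.016]
scene round_block 0.73 [408. 285.] [ 0.587 -0.39   0.016]
scene round_block 0.63 [367. 243.] [ 0.56  -0.221  0.016]
scene square_block 0.48 [330. 210.] [ 0.526 -0.067  0.016]
scene micrometer 0.66 [314. 150.] [0.597 0.189 0.016]
scene tray 0.61 [341. 226.] [ 0.521 -0.142  0.025]
```

View pics/top0.png

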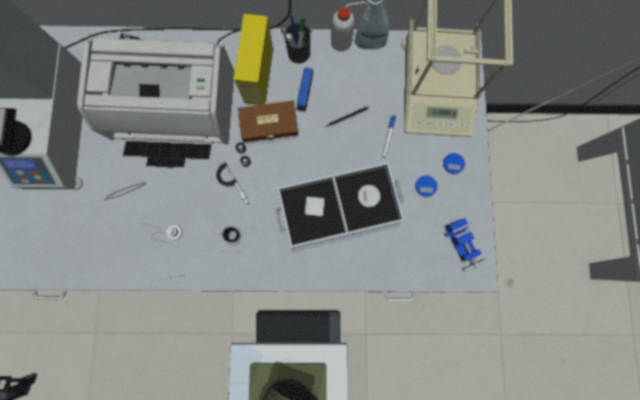

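View pics/scene0.png

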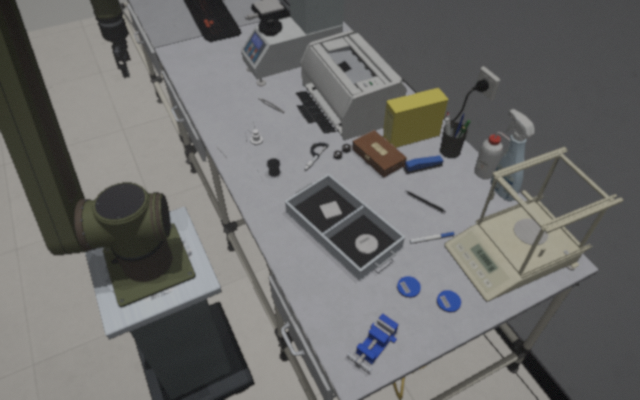

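The top view shows the loupe at (231,234), the bright turned part at (174,232), the micrometer at (230,180), and the tray with the square block at (314,205) and a white round block at (369,196). There are three candidates for round_block: the white one at (369,196) and two blue ones at (427,186) and (454,163). The one at (369,196) fits because it isn't blue and it lies in the tray. I'll confirm this and the loupe in one enlarged crop.

Run:
```python
from h import *
im=cv2.imread("pics/top0.png")[130:260,150:480]
cv2.imwrite("pics/crop0.png",cv2.resize(im,None,fx=2.4,fy=2.4,interpolation=cv2.INTER_CUBIC))
s=robot.sense(); R=np.array(s["tool_rot"]); t=np.array([.445,.170,.17]); print((R.T@(t-s["tool_pos"]))*1000)
```

```text
[ 390.5275114    61.3268842  -302.23804494]
```

View pics/crop0.png

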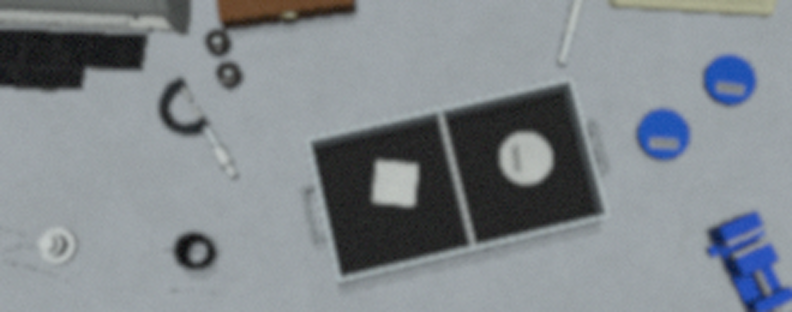

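The crop shows the white round block in the tray at crop (526,158), with the blue look-alikes outside the tray. The square block is at (395,184), and the loupe is the black ring at (195,251). I'm setting out above the loupe.

```bash
python3 -m crank '[30,3,-24,0,0,0,85, 46,4,-36,0,0,0,85, 48,4,-37,0,0,0,85, 48,4,-37,0,0,0,85, 48,4,-37,0,0,0,85, 48,4,-37,0,0,0,85, 48,4,-37,0,0,0,85, 40,4,-31,0,0,0,85]'
python3 -m crank '[28,5,-20,0,0,0,85, 6,5,-6,0,-0.08,0,85, 0,5,0,0,-0.08,0,85, 0,5,0,0,-0.08,0,85, 0,5,0,0,-0.08,0,85, 0,5,0,0,-0.08,0,85, 0,0,0,0,-0.08,0,85, 0,0,0,0,0,0,85]'
python3 - <<'E'
from h import *
s=robot.sense(); print(s["clock"],s["tool_pos"],np.round(s["tool_rot"],3).tolist(),s["q"])
p=grab_frame("wrist"); cv2.imwrite("pics/w1.png",p["img"])
print(proj(p,[.445,.17,.046]))
for k,z in dict(loupe=.046,turned_part=.022).items():
    for f in find_in(p,k)[:3]: print(k,round(f["conf"],2),np.round(f["xy"]),np.round(ray(p,f["xy"],z),4))
E
```

```text
clock: 1.7
tool_pos: [0.4193, 0.202, 0.2005]
tool_rot: [[0.97, 0.001, 0.243], [-0.243, 0.0, 0.97], [0.001, -1.0, 0.001]]
wrist_force: [0.1, 0.7, 1.3]
opening: 0.085
clock: 2.7
tool_pos: [0.4446, 0.1704, 0.1704]
tool_rot: [[0.973, 0.0, -0.232], [0.232, 0.0, 0.973], [0.0, -1.0, -0.0]]
wrist_force: [0.5, 0.2, 0.8]
opening: 0.0851
2.7 [0.44462075 0.17035803 0.1703523 ] [[0.973, 0.0, -0.232], [0.232, 0.0, 0.973], [0.0, -1.0, -0.0]] [ 1.58809153e+01  1.31563888e+01  1.02739287e+02 -1.65100167e-03
  6.40982423e+01 -8.75463576e+01]
[318.6490342  194.54778535]
loupe 0.71 [309. 194.] [0.4471 0.161  0.046 ]
turned_part 0.57 [450. 223.] [0.4503 0.3193 0.022 ]
```

View pics/w1.png

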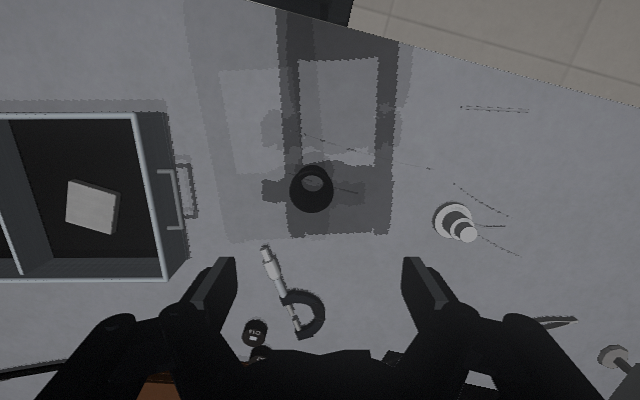

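The wrist view shows the loupe collar as a black disc about 22 px in radius around (312,188). The micrometer is at (290,290) and the turned part at (455,222), both well clear of the fingers. I'll fit the collar circle.

Run:
```python
from h import *
p=grab_frame("wrist"); g=cv2.cvtColor(p["img"],cv2.COLOR_BGR2GRAY)
for th in (25,35,45):
    m=np.zeros_like(g); m[160:220,280:345]=(g[160:220,280:345]<th)*255
    cs=cv2.findContours(m,cv2.RETR_EXTERNAL,cv2.CHAIN_APPROX_NONE)[0]; c=max(cs,key=cv2.contourArea)
    print(th,cv2.minEnclosingCircle(c),cv2.boundingRect(c))
c=cv2.HoughCircles(g[150:230,270:355],cv2.HOUGH_GRADIENT,1,50,param1=80,param2=12,minRadius=17,maxRadius=27)
print(c+[270,150,0])
for uv in ((312,188),(312,186)): print(ray(p,uv,.046), ray(p,(uv[0]+22,uv[1]),.046))
s=robot.sense();R=np.array(s["tool_rot"])
u=c[0,0,:2]+[270,150]; X=ray(p,u,.046); print(X, R.T@(np.r_[X[:2],.017]-s["tool_pos"])*1000)
```

```text
25 ((317.0, 186.53659057617188), 20.561012268066406) (301, 166, 32, 42)
35 ((311.7938232421875, 188.3948211669922), 23.770029067993164) (290, 165, 44, 48)
45 ((311.5393371582031, 188.20506286621094), 24.209529876708984) (289, 164, 45, 49)
[[[310.5        189.5         22.89999962]]]
[0.44016741 0.16227736 0.046     ] [0.43523883 0.18286939 0.046     ]
[0.43822528 0.16182761 0.046     ] [0.43330785 0.18237291 0.046     ]
[0.44196643 0.16120964 0.046     ] [ -4.8420502  153.4477196   -8.27202965]
```

```bash
python3 -m crank '[-4,15,-8,0,0,0,85, 0,30,0,0,0,0,85, 0,30,0,0,0,0,85, 0,30,0,0,0,0,85, 0,25,0,0,0,0,85, 0,15,0,0,0,0,85, 0,8,0,0,0,0,85, 0,0,0,0,0,0,85]'
python3 - <<'E'
from h import *
p=grab_frame("wrist"); cv2.imwrite("pics/w2.png",p["img"])
E
```

```text
clock: 3.9
tool_pos: [0.4425, 0.1616, 0.0171]
tool_rot: [[0.973, -0.001, -0.233], [0.233, -0.0, 0.973], [-0.001, -1.0, -0.0]]
wrist_force: [-0.3, -0.2, 0.3]
opening: 0.0846
```

View pics/w2.png

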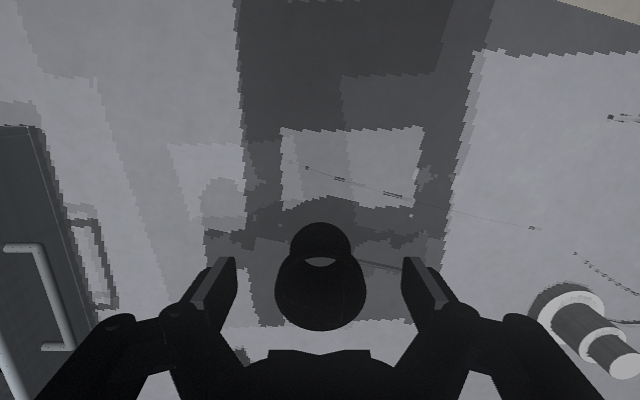

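The loupe sits centred between the open fingers, its collar at (320,290). I'll check the pose against a projected collar circle before closing.

Run:
```python
from h import *
p=grab_frame("wrist"); g=cv2.cvtColor(p["img"],cv2.COLOR_BGR2GRAY)
a=np.linspace(0,2*np.pi,60)
for x in (.4385,.4425,.4465):
  q=np.array([proj(p,[x+.0215*np.cos(t),.1616+.0215*np.sin(t),.046]) for t in a]); print(x,q.min(0),q.max(0))
m=np.zeros_like(g); m[215:345,262:385]=(g[215:345,262:385]<32)*255
c=max(cv2.findContours(m,cv2.RETR_EXTERNAL,cv2.CHAIN_APPROX_NONE)[0],key=cv2.contourArea); print(cv2.boundingRect(c))
```

```text
0.4385 [274.92879516 240.16832072] [367.9418497 320.2990682]
0.4425 [273.32180796 248.11880518] [365.49003303 326.79047621]
0.4465 [271.74394717 255.91799016] [363.08255118 333.17010752]
(275, 221, 91, 109)
```

```bash
python3 -m crank '[2,0,0,0,0,0,85, 0,0,0,0,0,0,30, 0,0,0,0,0,0,30, 0,0,0,0,0,0,30, 0,0,0,0,0,0,30, 0,0,0,0,0,0,30, 0,0,0,0,0,0,30, 0,0,0,0,0,0,30]'
```

```text
clock: 5.0
tool_pos: [0.4447, 0.1622, 0.0178]
tool_rot: [[0.972, 0.001, -0.233], [0.233, 0.0, 0.972], [0.001, -1.0, -0.0]]
wrist_force: [-0.9, 0.3, 5.3]
opening: 0.0408
```

```bash
python3 -m crank '[0,-4,0,0,0,0,20, 0,-10,0,0,0,0,20, 0,-20,0,0,0,0,20, 0,-20,0,0,0,0,20, 0,-20,0,0,0,0,20, 0,-16,0,0,0,0,20, 0,-8,0,0,0,0,20, 0,0,0,0,0,0,20]'
python3 - <<'E'
from h import *
s=robot.sense(); print(s["clock"],s["tool_pos"],s["wrist_force"],s["opening"])
p=grab_frame("wrist"); cv2.imwrite("pics/w3.png",p["img"])
for k,z in dict(round_block=.016,square_block=.016).items():
    for f in find_in(p,k)[:3]: print(k,round(f["conf"],2),np.round(f["xy"]),np.round(ray(p,f["xy"],z),4))
E
```

```text
clock: 6.0
tool_pos: [0.4448, 0.1622, 0.1159]
tool_rot: [[0.972, 0.001, -0.233], [0.233, 0.0, 0.972], [0.001, -1.0, 0.0]]
wrist_force: [0.1, -0.2, -1.9]
opening: 0.0412
6.0 [0.44478458 0.16216974 0.11589519] [ 0.13648663 -0.1837125  -1.89846031] 0.04115431672191981
square_block 0.68 [ 58. 228.] [ 0.5253 -0.0649  0.016 ]
square_block 0.22 [296. 335.] [0.5934 0.1729 0.016 ]
```

View pics/w3.png

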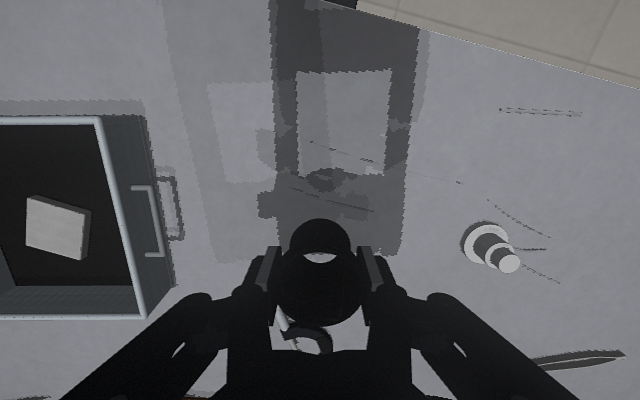

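The loupe is lifted and upright between the pads, with its foot ring at (320,240). Next I carry it partway toward the tray at this height and measure both blocks from there.

```bash
python3 -m crank '[1,0,-8,0,0,0,20, 2,0,-20,0,0,0,20, 4,0,-32,0,0,0,20, 4,0,-36,0,0,0,20, 4,0,-36,0,0,0,20, 3,0,-26,0,0,0,20, 2,0,-12,0,0,0,20, 0,0,0,0,0,0,20]'
python3 - <<'E'
from h import *
s=robot.sense(); print(s["clock"],s["tool_pos"],s["wrist_force"],s["opening"])
p=grab_frame("wrist"); cv2.imwrite("pics/w4.png",p["img"])
g=cv2.cvtColor(p["img"],cv2.COLOR_BGR2GRAY)
for k,z in dict(round_block=.016,square_block=.016).items():
    for f in find_in(p,k)[:3]: print(k,round(f["conf"],2),np.round(f["xy"]),np.round(ray(p,f["xy"],z),4))
E
```

```text
clock: 7.15
tool_pos: [0.5036, 0.0009, 0.1149]
tool_rot: [[0.973, -0.001, -0.231], [0.231, 0.0, 0.973], [-0.001, -1.0, 0.0]]
wrist_force: [-0.6, -0.4, -1.7]
opening: 0.0409
7.15 [0.50361332 0.0008879  0.11494882] [-0.58236699 -0.35045232 -1.66452752] 0.040851899377616505
round_block 0.88 [ 65. 198.] [ 0.5516 -0.2178  0.016 ]
square_block 0.84 [239. 207.] [ 0.5239 -0.0679  0.016 ]
```

View pics/w4.png

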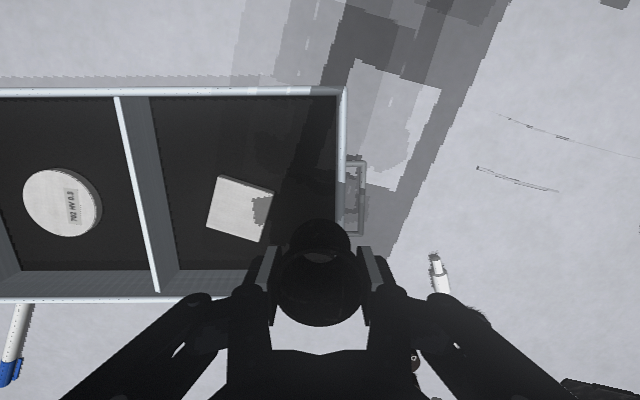

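The wrist view shows the square block's face corners at about (219,175), (274,190), (258,242) and (206,226). The round block's face is an ellipse at about (60,203), and the divider lies between them. I'll compute positions, and check the held loupe's pose for bias.

```bash
cat > m.py <<'E'
from h import *
def ext(p,x,y,z,r):
    q=np.array([proj(p,[x+r*np.cos(t),y+r*np.sin(t),z]) for t in np.linspace(0,2*np.pi,90)]); return np.round(np.r_[q.min(0),q.max(0)],1)
E
python3 - <<'E'
from m import *
from scipy.optimize import least_squares
p=grab_frame("wrist"); g=cv2.cvtColor(p["img"],cv2.COLOR_BGR2GRAY)
X=np.array([ray(p,c,.016) for c in ((219,175),(274,190),(258,242),(206,226))]); print("sq",X.mean(0),[np.linalg.norm(X[i]-X[i-1]).round(4) for i in range(4)])
m=np.zeros_like(g); m[140:260,10:110]=(g[140:260,10:110]>110)*255
c=max(cv2.findContours(m,cv2.RETR_EXTERNAL,cv2.CHAIN_APPROX_NONE)[0],key=cv2.contourArea); print("round bbox",cv2.boundingRect(c))
for uv in((60,203),(65,198)):
    Y=ray(p,uv,.016); print("rd",Y,"top",ext(p,Y[0],Y[1],.016,.0315),"bot",ext(p,Y[0],Y[1],.006,.0315))
s=robot.sense();t=s["tool_pos"]
print("collar top",ext(p,t[0],t[1],t[2]+.028,.0215),"foot r15-17",ext(p,t[0],t[1],t[2]-.018,.015),ext(p,t[0],t[1],t[2]-.018,.017))
im=p["img"]
a=cv2.resize(np.clip(im[140:260,0:290].astype(float)*1.2,0,255).astype(np.uint8),None,fx=2.7,fy=2.7)
b=cv2.resize(np.clip(im[205:335,255:385].astype(float)*4,0,255).astype(np.uint8),None,fx=2,fy=2)
W=np.zeros((a.shape[0]+b.shape[0],max(a.shape[1],b.shape[1]),3),np.uint8); W[:a.shape[0],:a.shape[1]]=a; W[a.shape[0]:,:b.shape[1]]=b
cv2.imwrite("pics/c4.png",W)
E
```

```text
sq [ 0.52533588 -0.06560082  0.016     ] [np.float64(0.0504), np.float64(0.0484), np.float64(0.0531), np.float64(0.049)]
round bbox (21, 170, 74, 67)
rd [ 0.55683153 -0.22079939  0.016     ] top [ 22.6 168.   96.6 235.4] bot [ 33.3 165.6 104.5 230.9]
rd [ 0.55097509 -0.21633685  0.016     ] top [ 27.4 162.5 101.8 230.8] bot [ 38.  160.4 109.5 226.4]
collar top [273.8 248.3 365.6 326.7] foot r15-17 [295.2 222.2 343.6 265.9] [292.  219.1 346.9 268.7]
```

View pics/c4.png

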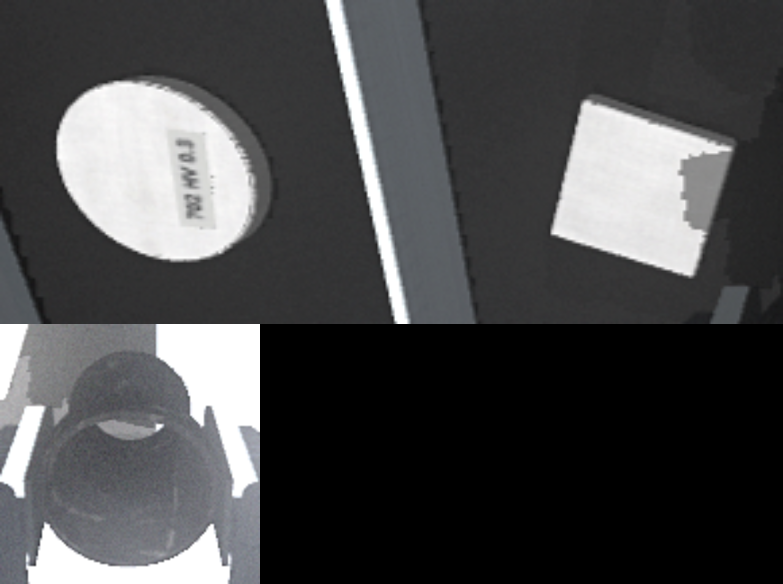

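The fitted positions are square (0.527,-0.0675) and round (0.558,-0.222). These agree with the top and scene estimates, and the held collar matches its projection within about 1 mm. I'm moving over the square block.

```bash
python3 -m crank '[0,0,-5,0,0,0,20, 1,0,-12,0,0,0,20, 2,0,-17,0,0,0,20, 2,0,-17,0,0,0,20, 1,0,-13,0,0,0,20, 1,0,-8,0,0,0,20, 0,0,0,0,0,0,20, 0,0,0,0,0,0,20]'
python3 - <<'E'
from m import *
s=robot.sense(); print(s["clock"],s["tool_pos"],s["wrist_force"],s["opening"])
p=grab_frame("wrist")
for k,z in dict(round_block=.016,square_block=.016).items():
    for f in find_in(p,k)[:2]: print(k,round(f["conf"],2),np.round(f["xy"]),np.round(ray(p,f["xy"],z),4))
q=np.clip(p["img"].astype(float)*1.5,0,255).astype(np.uint8)[130:350,60:440]
cv2.imwrite("pics/w5.png",cv2.resize(q,None,fx=2,fy=2))
for c in ((-.025,-.025),(.025,-.025),(.025,.025),(-.025,.025)):
    pass
print("sq centre proj",proj(p,[.527,-.0675,.016]),"round",ext(p,.558,-.222,.016,.0315))
E
```

```text
clock: 8.35
tool_pos: [0.5268, -0.0667, 0.1152]
tool_rot: [[0.972, -0.001, -0.233], [0.233, 0.0, 0.972], [-0.0, -1.0, 0.001]]
wrist_force: [0.2, 1.2, -1.4]
opening: 0.0405
8.35 [ 0.52676605 -0.06669901  0.11518015] [ 0.1576821   1.16355422 -1.40757607] 0.04045928437774444
round_block 0.64 [138. 195.] [ 0.5567 -0.2227  0.016 ]
square_block 0.89 [316. 197.] [ 0.5222 -0.0703  0.016 ]
sq centre proj [318.12270602 202.70528954] round [102.3 160.7 175.3 229.2]
```

View pics/w5.png

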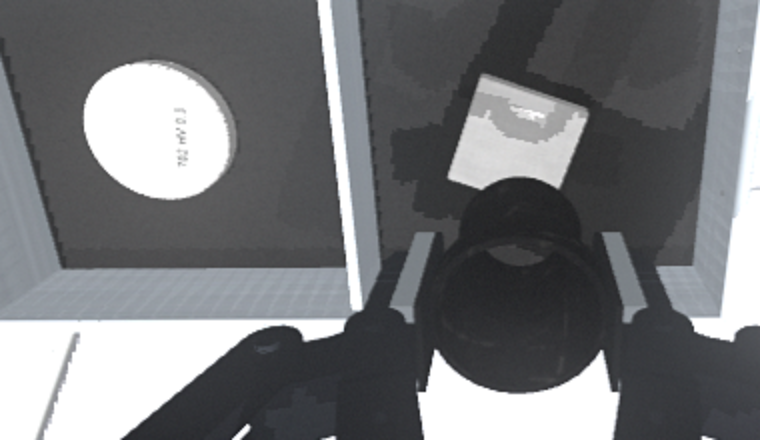

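The block centre projects where predicted, at (319,202) against (318,203), and the round block matches too. I'm descending to about a centimetre above the square block and holding.

```bash
python3 -m crank '[0,5,0,0,0,0,20, 0,12,0,0,0,0,20, 0,15,0,0,0,0,20, 0,15,0,0,0,0,20, 0,12,0,0,0,0,20, 0,7,0,0,0,0,20, 0,3,0,0,0,0,20, 0,1,0,0,0,0,20]'
python3 - <<'E'
from m import *
s=robot.sense(); print(s["clock"],s["tool_pos"],s["wrist_force"],s["opening"])
p=grab_frame("scene"); t=s["tool_pos"]
u=proj(p,[t[0],t[1],.03]); print(u)
x,y=int(u[0]),int(u[1])
cv2.imwrite("pics/s6.png",cv2.resize(p["img"][y-50:y+40,x-60:x+60],None,fx=5,fy=5,interpolation=cv2.INTER_CUBIC))
p=grab_frame("wrist");q=np.clip(p["img"].astype(float)*2,0,255).astype(np.uint8)[130:350,160:480]
cv2.imwrite("pics/w6.png",cv2.resize(q,None,fx=2,fy=2))
print(ext(p,t[0],t[1],t[2]-.0178,.0185), proj(p,[.527,-.0672,.016]))
E
```

```text
clock: 9.5
tool_pos: [0.5274, -0.067, 0.0453]
tool_rot: [[0.972, 0.0, -0.233], [0.233, -0.0, 0.972], [0.0, -1.0, -0.0]]
wrist_force: [-0.1, 0.5, -0.4]
opening: 0.0405
9.5 [ 0.52735814 -0.06701439  0.04532345] [-0.08070831  0.45886284 -0.41191081] 0.04052532103590509
[330.88197743 206.53451303]
[289.5 216.7 349.2 270.6] [319.14356474 235.96126979]
```

View pics/w6.png

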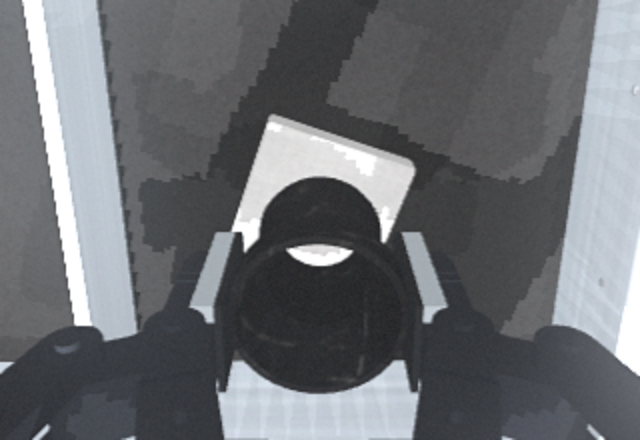

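The loupe is centred over the square block, and its foot ring at (320,244) matches the projection. I'm holding, then lifting.

```bash
for i in 1 2 3; do python3 -m crank '[0,0,0,0,0,0,20, 0,0,0,0,0,0,20, 0,0,0,0,0,0,20, 0,0,0,0,0,0,20, 0,0,0,0,0,0,20, 0,0,0,0,0,0,20, 0,0,0,0,0,0,20, 0,0,0,0,0,0,20]'; done
python3 -m crank '[0,-2,0,0,0,0,20, 0,-8,0,0,0,0,20, 0,-14,0,0,0,0,20, 0,-16,0,0,0,0,20, 0,-14,0,0,0,0,20, 0,-10,0,0,0,0,20, 0,-5,0,0,0,0,20, 0,-1,0,0,0,0,20]'
python3 - <<'E'
from m import *
s=robot.sense();R=np.array(s["tool_rot"]);print(R.T@(np.r_[.558,-.222,.115]-s["tool_pos"])*1000)
E
```

```text
clock: 10.6
tool_pos: [0.5271, -0.0669, 0.0453]
tool_rot: [[0.972, -0.0, -0.233], [0.233, 0.0, 0.972], [-0.0, -1.0, 0.0]]
wrist_force: [-0.1, -0.2, -1.1]
opening: 0.0408
clock: 11.6
tool_pos: [0.5271, -0.067, 0.0453]
tool_rot: [[0.972, 0.0, -0.233], [0.233, -0.0, 0.972], [-0.0, -1.0, -0.0]]
wrist_force: [0.4, 0.4, -1.5]
opening: 0.0406
clock: 12.6
tool_pos: [0.5272, -0.0669, 0.0453]
tool_rot: [[0.972, 0.0, -0.233], [0.233, 0.0, 0.972], [0.0, -1.0, -0.0]]
wrist_force: [0.5, -0.8, -0.8]
opening: 0.0406
clock: 13.6
tool_pos: [0.5271, -0.0669, 0.1156]
tool_rot: [[0.972, 0.0, -0.233], [0.233, -0.0, 0.972], [0.0, -1.0, -0.0]]
wrist_force: [-0.3, -0.3, -1.5]
opening: 0.0407
[  -6.11351433    0.57763583 -157.97801691]
```

```bash
python3 -m crank '[0,0,-8,0,0,0,20, -1,0,-20,0,0,0,20, -1,0,-30,0,0,0,20, -1,0,-34,0,0,0,20, -1,0,-30,0,0,0,20, -1,0,-22,0,0,0,20, -1,0,-10,0,0,0,20, 0,0,-4,0,0,0,20]'
python3 - <<'E'
from m import *
s=robot.sense(); print(s["clock"],s["tool_pos"],s["wrist_force"],s["opening"])
p=grab_frame("wrist")
for f in find_in(p,"round_block")[:2]: print(round(f["conf"],2),np.round(f["xy"]),np.round(ray(p,f["xy"],.016),4))
q=np.clip(p["img"].astype(float)*1.5,0,255).astype(np.uint8)[130:350,160:480]
cv2.imwrite("pics/w7.png",cv2.resize(q,None,fx=2,fy=2))
e=ext(p,.558,-.222,.016,.0315); print("in crop",(e-[160,130,160,130])*2)
E
```

```text
clock: 14.6
tool_pos: [0.5578, -0.2224, 0.115]
tool_rot: [[0.973, -0.001, -0.232], [0.232, 0.001, 0.973], [-0.001, -1.0, 0.001]]
wrist_force: [-0.8, -0.0, -1.2]
opening: 0.0409
14.6 [ 0.55779804 -0.22237332  0.11498077] [-0.84490179 -0.01284229 -1.24132165] 0.040920685906290055
0.74 [128. 190.] [ 0.5854 -0.387   0.016 ]
0.65 [ 37. 236.] [ 0.65   -0.4674  0.016 ]
in crop [247.6  76.  390.  210.8]
```

View pics/w7.png

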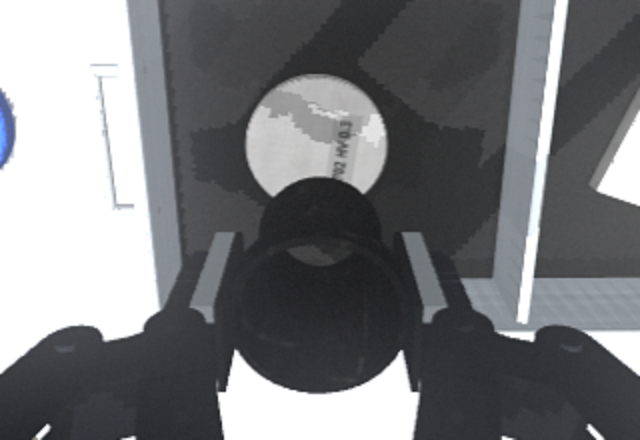

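The round block's face lies at crop x 246–387 with its top at 74, within about 1 px of the prediction. I'm descending.

```bash
python3 -m crank '[0,5,-0.5,0,0,0,20, 0,12,0,0,0,0,20, 0,15,0,0,0,0,20, 0,15,0,0,0,0,20, 0,12,0,0,0,0,20, 0,7,0,0,0,0,20, 0,3,0,0,0,0,20, 0,1,0,0,0,0,20]'
for i in 1 2 3; do python3 -m crank '[0,0,0,0,0,0,20, 0,0,0,0,0,0,20, 0,0,0,0,0,0,20, 0,0,0,0,0,0,20, 0,0,0,0,0,0,20, 0,0,0,0,0,0,20, 0,0,0,0,0,0,20, 0,0,0,0,0,0,20]' | grep -E 'clock|pos|force|open'; done
python3 - <<'E'
from m import *
s=robot.sense();t=s["tool_pos"]
p=grab_frame("wrist");q=np.clip(p["img"].astype(float)*2,0,255).astype(np.uint8)[130:350,160:480]
cv2.imwrite("pics/w8.png",cv2.resize(q,None,fx=2,fy=2))
o=np.array([160,130,160,130])
print("foot",(ext(p,t[0],t[1],t[2]-.0178,.0185)-o)*2,"block",(ext(p,.558,-.2225,.016,.0315)-o)*2)
p=grab_frame("top")
for k,z in dict(turned_part=.022,micrometer=.016,square_block=.016).items():
    for f in find_in(p,k)[:1]: print(k,round(f["conf"],2),np.round(f["xy"]),np.round(ray(p,f["xy"],z),3))
E
```

```text
clock: 15.7
tool_pos: [0.5584, -0.2226, 0.0454]
tool_rot: [[0.972, 0.0, -0.233], [0.233, -0.0, 0.972], [0.0, -1.0, -0.0]]
wrist_force: [0.9, -0.2, -0.7]
opening: 0.0409
clock: 16.7
tool_pos: [0.5582, -0.2225, 0.0453]
wrist_force: [-0.2, 0.2, -0.5]
opening: 0.0404
clock: 17.7
tool_pos: [0.5582, -0.2225, 0.0453]
wrist_force: [-0.3, -0.5, -1.7]
opening: 0.0409
clock: 18.7
tool_pos: [0.5582, -0.2225, 0.0453]
wrist_force: [-0.3, 0.5, -0.4]
opening: 0.0406
foot [258.8 173.6 378.4 281.4] block [222.6 120.4 414.6 295.6]
turned_part 0.47 [174. 232.] [0.451 0.325 0.022]
micrometer 0.81 [225. 179.] [0.605 0.191 0.016]
square_block 0.56 [315. 205.] [ 0.53  -0.068  0.016]
```

View pics/w8.png

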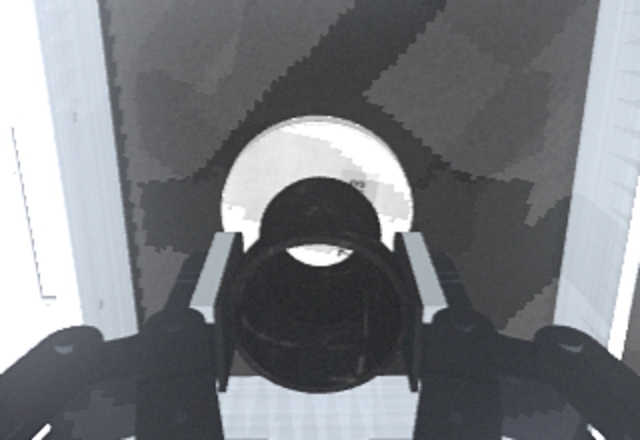

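The loupe sits centred over the round block. Its foot ring spans crop x 260–381 and the block's face 221–414, and nothing is touching. I'm handing in.

```bash
python3 -c "
from cell import order,robot
print(order.finish_job()); s=robot.sense(); print(s['clock'],s['tool_pos'],s['opening'])"
```

```text
the job is handed in; nothing more can be done
None
the job is handed in; nothing more can be done
```

I took the loupe by its collar and carried it over the tray wall. I held it still for about 3 s above the square block, lifted it over the divider, and finished above the round block. It was still gripped there when I handed in at about 19 s.

**Last checks**
- **Height:** the tool was steady at (0.558, -0.2225, 0.045), which puts the loupe's foot about 11 mm above the block face. That gap is worked out from the tool height at the grasp, not measured directly.
- **Centring:** in the wrist pictures the loupe was centred to about 1–2 mm over both blocks, and the tool stayed vertical.
- **Forces and grip:** the wrist force readings stayed under about 2 N from the lift onwards. The opening held at about 41 mm, against the 43 mm stated for the collar, and the pictures showed no slip.
- **Other things:** the top camera found the micrometer and the square block within 5 mm of where they started. The turned part's detection moved by 9 mm (3 px, low confidence); I put that down to detection noise, since the arm never went near it.

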